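# Rebuild a plate clutch on its tilted hub

## Robot

A 6-joint arm with a two-finger parallel gripper is mounted at the origin on the work surface. World frame = base frame: x ahead of the robot, y to its left, z up, the work surface at z = 0. Lengths are in m, angles in rad, forces in N, time in s.
With the tool pointing down it reaches from about 0.35 to 0.975 m from the base axis. Payload 4.9 kg.
Tool frame: the origin (TCP) lies at the very end of the fingers, on their centre line; the grasp point (between the pads) lies 19 mm behind it; z points along the fingers, y is the line along which they close (so a half turn about z gives the same grasp; the last joint's range is limited). The gripper opens to 85 mm and grips with 20 to 120 N. Pads are 22 mm wide; open, the fingers measure 114 mm over their backs; the gripper's body (76 mm by 85 mm) begins 54 mm behind the grasp point. The pads swing forward as they close: fully open they stand 13 mm farther back than shut.
Start: joints at [0.984, 0.053, 1.613, -0, 1.476, -0.119], TCP at [0.282, 0.558, 0.195] pointing down, gripper open.
Joint ranges: [-3.01, 3.01], [-1.01, 2.22], [0.06, 2.58], [-1.02, 4.17], [0.09, 2.62], [-3.14, 3.14]. Speed limits (rad/s): [2.57, 2.57, 3.14, 3.14, 3.14, 3.14].

## Interface

Orientations are given as a rotation vector (axis times angle).
In Python, from station import ctrl gives the robot as it stands.
- The arm moves only by the tool jog_arm, never from a script. Its argument "plan" is a list of rows, each a list of 7 numbers: the shift along the tool's x, y, z in units of 0.02 m (1.0 is 0.02 m), then the turn, a rotation vector about the tool's x, y, z in units of 45 degrees (1.0 is 45 degrees), then the opening, from -1 (shut) to 1 (fully open). A call has 1 to 8 rows; each row shifts and turns the commanded pose from where the row before left it, along the tool's axes as they then stand; what a row does not reach is not made up. A row lasts 1/10 s, in which the tool goes at most 50 mm and 8.59 degrees, less where a joint would pass 70% of its speed; a pose out of reach is approached as far as the arm can. A call with a number of a shift or a turn outside -1 to 1 is refused whole. A call with a gripper value outside its range is refused whole. The fingers move at their own pace and stop on an object; "grip_force" is the grip in N (left out, the last holds). Time passes only in rows, so rows that do not move let the fingers close. It gives the time, the measured TCP pose, the force, the opening and the grip force at its end, in the units of the state.
- ctrl.get_obs(): the state, without advancing time (a new reading comes with each control period).
- ctrl.get_image(name): name is "scene" or "top" or "wrist"; returns (picture, depth): 420x560x3 uint8, red, green, blue; 420x560 float32, m along the optical axis (not along the pixel's ray), 0 where there is no reading.
- ctrl.camera_info(name): a dict with "camera_matrix" (3x3 intrinsics, pixels), "k1" (the pictures are not rectified: a ray, as slopes to the right and down, at radius r is drawn at 1 + k1 r^2 times it, then the intrinsics apply), "rvec" (rotation vector, rad) and "tvec" (3), from world to camera coordinates, as OpenCV has them; the wrist camera has in their place "T_tool_cam" (4x4, takes a point from camera to tool coordinates, whose origin is the TCP and whose axes are the flange's). Camera axes: x right, y down, z forward; pixel columns grow to the right and rows downward; lengths in m; the calibration is good to about 2 mm. A picture is of the moment at which its call begins: read the wrist's pose just before it. camera_info takes no time and is no camera call.
- ctrl.finish_job(): hands the job in; it is judged then, once.
The state is a dict: "t": time; "q": joint angles; "dq": joint speeds; "effort": joint torques, N m; "tool_pos": TCP position; "tool_rot": TCP orientation; "contact_force": force on the tool from outside, world axes, zero at the start; "wrist_torque": the same for the moment, N m; "opening": finger opening in m; "grip_force": force on a finger pad.
Only numpy, scipy, OpenCV 4.12 (cv2) and the standard library are available. Lean on these libraries where they do the work, as an engineer would, in place of code of your own. Each camera call takes 0.05 s, during which the arm holds its last target. There are 200 camera calls.

## Task

Finish stacking the repaired clutch on the splined hub in the tilted holder, on top of the plate already there, whose tab points to the hub's left as the robot sees it. First slide on the plate with the forked tab, tab to the opposite side (right), then the plate with the single square tab, tab to the left again, each pushed fully home flat on the one below. Let go of both and do not disturb the other things on the table.

Things in the scene. Friction and masses are not known exactly. Their poses are not given: they have to be found in the camera images.
- hub: steel splined hub fixed in a grey tilting holder. Origin: on its axis, on the shoulder (22 mm radius, 32 mm high) where the stack begins, 124 mm above the table. z: the axis, out of the free end, 30 degrees from vertical, leaning to the robot; y: level, to the left as the robot sees it; x: up the slope, away from the robot. Below the shoulder: head block 52 x 58 mm.
- hub_tip (a point): free end of the splined shaft, 56 mm from the hub's origin along its z. Shaft section: plus sign 30 mm across, ribs 10 mm wide along the hub's x and y (1.5 mm play all round in a plate's hole); the last 6 mm are slimmer: 26 mm across, ribs 7 mm.
- first_tab (a point): point on the tab of the plate already on the hub, 60 mm from the axis along the hub's +y. That plate fills hub z = 0 to 12 mm, is shaped like the square-tabbed plate and cannot move.
- forked_center (a point): centre (half-way up, mid-hole) of the plate with the forked tab: steel, 12 mm thick, 0.28 kg, flat on the table. Body 72 mm (x) by 56 mm (y), flat sides 56 mm long parallel to x to grip across; tab along +x, reaching 70 mm from centre. Hole: plus sign 33 mm across, arms 13 mm wide along x and y. z is the face normal.
- forked_tab (a point): point between the two prongs (9 mm wide each, 14 mm apart) of the forked tab, 60 mm along x from that plate's centre, half-way up. The tab starts pointing roughly away from the robot.
- plain_center (a point): centre (half-way up, mid-hole) of the plate with the single square tab: steel, 12 mm thick, 0.28 kg, flat on the table. Body 72 mm (x) by 56 mm (y), flat sides 56 mm long parallel to x to grip across; tab along +x, reaching 70 mm from centre. Hole: plus sign 33 mm across, arms 13 mm wide along x and y. z is the face normal.
- plain_tab (a point): point on the single square tab (20 mm wide), 60 mm along x from that plate's centre, half-way up. The tab starts pointing roughly away from the robot.
- forked: the plate with the forked tab; origin at the middle of its underside, axes as for its centre. Both faces fit the hub alike.
- plain: the plate with the single square tab; origin at the middle of its underside, axes as for its centre. Both faces fit the hub alike.
- remote: bystander: black remote control 180 x 48 x 18 mm, loose; origin under its middle, long along x.
- shell: bystander: black remote-control shell 180 x 48 x 18 mm, loose; origin under its middle, long along x.
- keypad: bystander: black rubber keypad 90 x 42 x 9 mm, loose, nearer the robot than the holder; origin under its middle, long along x.
- driver: bystander: screwdriver 200 mm long lying along its x, loose; origin under its middle.
- tin: bystander: open aluminium tin, 76 mm across, 70 mm high, loose; origin under its middle.
- bearing: bystander: dark steel ring 62 mm across, 18 mm high, loose; origin under its middle.
There are look-alikes about, which are no part of the job. Leave any green or red look-alike of the forked alone.

How it is judged:
On the way, in this order (a step that is already met when the one before it is completed fails the run):
1. the forked plate is home on the first plate, its tab to the hub's right (x of forked_center in the frame of hub between -0.0045 and 0.0045 m and y of forked_center in the frame of hub between -0.0045 and 0.0045 m and z of forked_center in the frame of hub between 0.015 and 0.021 m and angle between the z axis of forked_center and the z axis of hub, either way round below 0.1 rad and y of forked_tab in the frame of hub below -0.05 m), for 0.2 s.
2. the square-tabbed plate is home on the forked one, its tab to the hub's left (all of step 1 and x of plain_center in the frame of hub between -0.0045 and 0.0045 m and y of plain_center in the frame of hub between -0.0045 and 0.0045 m and z of plain_center in the frame of hub between 0.027 and 0.033 m and angle between the z axis of plain_center and the z axis of hub, either way round below 0.1 rad and y of plain_tab in the frame of hub above 0.05 m), for 0.2 s.
At the end, for the whole second after the job is handed in: Forked plate home on the first plate (centre at hub z 18 mm), tab to -y; square-tabbed plate home on it (z 30 mm), tab to +y. Centres within 3 mm in z and 4.5 mm in x and y, square within 0.1 rad, tab points 50 mm out; both let go, at rest (all of step 2 and linear speed of each of forked, plain below 0.02 m/s and contact force between the fingers and forked below 0.2 N and contact force between the fingers and plain below 0.2 N); the robot touches nothing.
It fails at once if a bystander (remote, shell, keypad, tin or bearing by 30 mm, screwdriver by 40 mm) is moved (distance of any of remote, shell, keypad, tin, bearing from where it was at the start of the episode above 0.03 m or distance of driver from where it was at the start of the episode above 0.04 m).
It also fails if it takes over 72 s, if anything falls off the work surface, if the arm or the gripper's body presses on something with over 40 N, if the wrist force passes 120 N, or if a joint passes its speed limit or range.

## Working session

There is one attempt and no reset: what is moved stays moved. The work goes in short steps, Python scripts to look and compute and a tool call to move; the robot and the scene stay as the last step left them, time stands still between calls to the robot, and variables do not carry over. Pictures are saved under pics/ and viewed, at most 11 in all, crops included, and the job is handed in when it is done.

Besides the shell and the picture viewer there is one more tool, called by a JSON object that holds its "api" and its "payload". jog_arm: Moves the arm, as the interface text tells. Shifts and turns lie within -1 to 1; 1 stands for 0.02 m of shift or 45 degrees of turn. Its arguments: {"type":"object","properties":{"plan":{"type":"array"},"grip_force":{"type":"number"}},"required":["plan"]}

```bash
ls; mkdir -p pics; cat > h.py <<'E'
import numpy as np, cv2
from scipy.spatial.transform import Rotation as R
from station import ctrl
def cam(name,obs=None):
    c=ctrl.camera_info(name); K=np.array(c["camera_matrix"]); k1=c["k1"]
    if "T_tool_cam" in c:
        T=np.eye(4); o=obs or ctrl.get_obs(); T[:3,:3]=R.from_rotvec(o["tool_rot"]).as_matrix(); T[:3,3]=o["tool_pos"]
        T=T@np.array(c["T_tool_cam"])
    else:
        r=R.from_rotvec(np.ravel(c["rvec"])).as_matrix(); T=np.eye(4); T[:3,:3]=r.T; T[:3,3]=-r.T@np.ravel(c["tvec"])
    return K,k1,T
def rays(px,C):
    K,k1,T=C; px=np.asarray(px,float).reshape(-1,1,2)
    n=cv2.undistortPoints(px,K,np.array([k1,0,0,0.])).reshape(-1,2)
    return T[:3,3],np.c_[n,np.ones(len(n))]@T[:3,:3].T
def onz(px,C,z):
    o,d=rays(px,C); return o+d*((z-o[2])/d[:,2])[:,None]
def cloud(depth,C):
    v,u=np.mgrid[:420,:560]; o,d=rays(np.c_[u.ravel(),v.ravel()],C)
    return (o+d*depth.ravel()[:,None]).reshape(420,560,3)
def proj(P,C):
    K,k1,T=C; c=(np.asarray(P,float).reshape(-1,3)-T[:3,3])@T[:3,:3]; 
    return cv2.projectPoints(c,np.zeros(3),np.zeros(3),K,np.array([k1,0,0,0.]))[0].reshape(-1,2)
E
python3 - <<'E'
from h import *
for n in("scene","top"):
    im,d=ctrl.get_image(n); cv2.imwrite(f"pics/{n}0.png",im[...,::-1]); np.savez(f"{n}0.npz",im=im,d=d)
    K,k1,T=cam(n); print(n,K.round(1).tolist(),k1,T.round(3).tolist(),(d>0).mean())
print(ctrl.camera_info("wrist")); print(ctrl.get_obs())
E
```

```text
pics
scene [[417.9, 0.0, 280.6], [0.0, 417.9, 207.1], [0.0, 0.0, 1.0]] -0.10314383031416752 [[0.096, 0.587, -0.804, 1.344], [0.995, -0.041, 0.089, -0.137], [0.019, -0.808, -0.588, 0.764], [0.0, 0.0, 0.0, 1.0]] 0.9960756802721088
top [[505.0, 0.0, 279.2], [0.0, 505.0, 212.3], [0.0, 0.0, 1.0]] 0.03529187118321519 [[-0.019, -0.982, 0.186, 0.227], [-1.0, 0.021, 0.008, -0.041], [-0.012, -0.186, -0.983, 1.384], [0.0, 0.0, 0.0, 1.0]] 0.9960289115646258
{'camera_matrix': array([[342.28780776,   0.        , 274.47590824],
       [  0.        , 342.28780776, 208.75496085],
       [  0.        ,   0.        ,   1.        ]]), 'k1': 0.018270705467838474, 'T_tool_cam': array([[-8.51816400e-04, -9.56985152e-01, -2.90135646e-01,
         7.33737702e-02],
       [ 9.99999613e-01, -7.51023158e-04, -4.58744247e-04,
         6.53219406e-04],
       [ 2.21112844e-04, -2.90135925e-01,  9.56985421e-01,
        -1.78815769e-01],
       [ 0.00000000e+00,  0.00000000e+00,  0.00000000e+00,
         1.00000000e+00]])}
{'t': 0.1, 'q': array([ 9.83971106e-01,  5.33043857e-02,  1.61416080e+00, -2.35919814e-05,
        1.47600252e+00, -1.19001947e-01]), 'dq': array([-0.00139906,  0.00074561, -0.00304544,  0.00183981, -0.0011517 ,
       -0.00148192]), 'effort': array([ 1.09610017e-03, -3.94903851e+01, -3.71362174e+01, -9.45164032e-06,
        3.98937904e-03,  1.74031200e-06]), 'tool_pos': array([0.2814942 , 0.55730966, 0.19417517]), 'tool_rot': array([-7.28023328e-01, -3.05542887e+00,  2.77601147e-03]), 'contact_force': array([0.23238399, 0.67510367, 0.70774435]), 'wrist_torque': array([ 0.01761594, -0.01219665, -0.02768436]), 'grip_force': 0.0, 'opening': 0.0849256216205392}
```

View pics/top0.png

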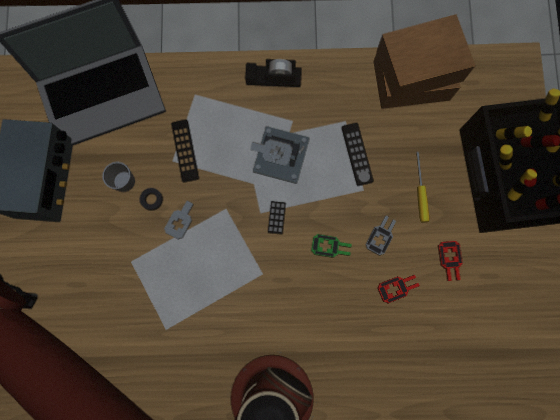

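View pics/scene0.png

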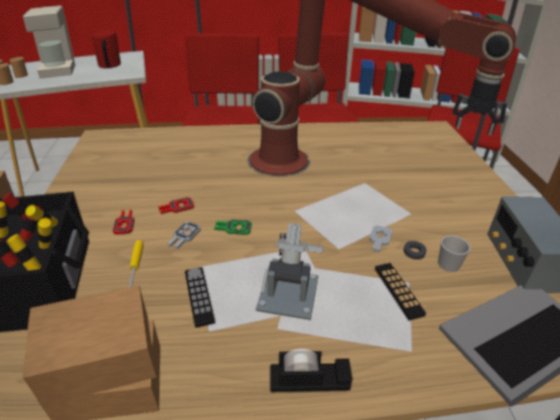

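The top view shows the grey forked plate at (380,238), fork up-right; the plain plate at (180,220); the hub and its holder at (280,152) with the first tab to the left. The look-alikes are green (328,246) and red (395,290), (450,255). The scene view agrees.

```bash
python3 - <<'E'
from h import *
z=np.load("top0.npz"); C=cam("top"); im,d=z["im"],z["d"]
P=cloud(d,C)
hsv=cv2.cvtColor(im,cv2.COLOR_RGB2HSV)
for n,(u,v) in dict(forked=(380,238),plain=(180,220),hub=(280,150)).items():
    w=P[v-30:v+31,u-32:u+33]; 
    if n=="hub":
        m=(w[...,2]>0.1); print(n,w[m].mean(0),w[m].min(0),w[m].max(0)); 
    else:
        h=hsv[v-30:v+31,u-32:u+33]; r=im[v-30:v+31,u-32:u+33].astype(int)
        m=(r[...,2]>=r[...,0]-5)&(r.max(-1)>60)&(w[...,2]>0.005)
        q=w[m]; c=q.mean(0); ev=np.linalg.eigh(np.cov(q[:,:2].T))[1][:,1]; print(n,m.sum(),c,q.min(0),q.max(0),np.degrees(np.arctan2(ev[1],ev[0])))
for n,(u,v) in dict(f=(380,238),fp=(392,222),p=(176,222),pt=(188,207)).items(): print(n,onz([(u,v)],C,.012))
for n,(u,v) in dict(keypad=(277,218),bearing=(151,199),tin=(117,177),remR=(357,155),remL=(185,150)).items(): print(n,P[v,u].round(3))
o=ctrl.get_obs(); print(R.from_rotvec(o["tool_rot"]).as_matrix().round(3))
E
```

```text
forked 290 [ 0.41537071 -0.30316446  0.01172751] [ 0.36607053 -0.34734821  0.0050314 ] [ 0.47059112 -0.21404133  0.02001864] 134.8728229110613
plain 592 [0.45655249 0.2379921  0.02245854] [ 0.22723712 -0.04099387  0.0050095 ] [0.52366097 0.31245087 1.38353729] -135.09384840402097
hub [ 0.61992421 -0.02273287  0.15405532] [ 0.22723712 -0.06795363  0.10005331] [0.67393278 0.03914746 1.38353729]
f [[ 0.40970101 -0.30333738  0.012     ]]
fp [[ 0.45323658 -0.33854798  0.012     ]]
p [[0.46554319 0.25516531 0.012     ]]
pt [[0.50704088 0.22272538 0.012     ]]
keypad [ 0.472 -0.023  0.007]
bearing [ 0.535  0.33  -0.002]
tin [ 0.6    0.427 -0.   ]
remR [ 0.643 -0.25   0.024]
remL [0.67  0.232 0.018]
[[-0.893  0.451 -0.001]
 [ 0.451  0.893 -0.002]
 [ 0.    -0.002 -1.   ]]
```

```bash
cat >> h.py <<'E'
def Rt(yaw,tilt=0): # tool pointing down, tool y at yaw (deg); tilt leans tool z outwards along tool y
    y,t=np.radians([yaw,tilt]); h=np.array([np.cos(y),np.sin(y),0]); u=np.array([0,0,1.])
    Z=np.sin(t)*h-np.cos(t)*u; Y=np.cos(t)*h+np.sin(t)*u
    return np.c_[np.cross(Y,Z),Y,Z]
def go(p,M,N=None,frm=None):
    if frm is None:
        o=ctrl.get_obs(); frm=(o["tool_pos"],R.from_rotvec(o["tool_rot"]).as_matrix())
    p0,M0=frm; rv=R.from_matrix(M0.T@M).as_rotvec(); t=M0.T@(np.asarray(p)-p0)
    n=N or 1
    while True:
        A=sum(R.from_rotvec(rv*k/n).as_matrix() for k in range(n)); s=np.linalg.solve(A,t)/.02
        if N or (np.abs(s).max()<=1 and np.linalg.norm(rv)/n<np.radians(8.5)): break
        n+=1
    print("rows",n,"each",np.r_[s,rv/n/np.radians(45)].round(3).tolist()); return np.asarray(p),M
E
python3 - <<'E'
from h import *
z=np.load("top0.npz"); C=cam("top"); P=cloud(z["d"],C)
Q=P[120:185,245:315].reshape(-1,3); 
for lo,hi in((.16,.2),(.12,.155),(.003,.04)):
    m=(Q[:,2]>lo)&(Q[:,2]<hi)&(Q[:,0]>.4); q=Q[m]; print(lo,m.sum(),np.median(q,0).round(3),q.min(0).round(3),q.max(0).round(3), cv2.minAreaRect((q[:,:2]*1000).astype(np.float32)))
a=go([.46,.25,.30],Rt(63),None)
b=go([.55,-.025,.28],Rt(0,30),None,a)
E
```

```text
0.16 99 [ 0.602 -0.024  0.171] [ 0.588 -0.038  0.16 ] [ 0.623 -0.008  0.18 ] ((605.0413208007812, -24.114452362060547), (27.610658645629883, 28.716938018798828), 34.13298797607422)
0.12 582 [ 0.629 -0.021  0.137] [ 0.589 -0.067  0.12 ] [0.654 0.039 0.155] ((624.447509765625, -11.628135681152344), (106.87325286865234, 57.61088180541992), 75.50994873046875)
0.003 1687 [ 0.629 -0.04   0.011] [ 0.567 -0.134  0.003] [0.76  0.065 0.038] ((663.5518188476562, -33.30280303955078), (198.25372314453125, 190.5262908935547), 88.69158935546875)
rows 15 each [-0.994, -0.645, -0.352, -0.0, -0.0, 0.0]
rows 15 each [-0.968, -0.293, 0.046, -0.04, -0.024, 0.091]
```

{"api": "jog_arm", "payload": {"plan": [[-1,-0.65,-0.35,0,0,0,1],[-1,-0.65,-0.35,0,0,0,1],[-1,-0.65,-0.35,0,0,0,1],[-1,-0.65,-0.35,0,0,0,1],[-1,-0.65,-0.35,0,0,0,1],[-1,-0.65,-0.35,0,0,0,1],[-1,-0.65,-0.35,0,0,0,1],[-1,-0.65,-0.35,0,0,0,1]]}}

```text
t: 0.9
tool_pos: [0.3778, 0.3918, 0.251]
tool_rot: [-0.728, -3.055, 0.001]
contact_force: [0.1, 0.0, 0.5]
opening: 0.0854
grip_force: 0.0
```

{"api": "jog_arm", "payload": {"plan": [[-1,-0.65,-0.35,0,0,0,1],[-1,-0.65,-0.35,0,0,0,1],[-1,-0.65,-0.35,0,0,0,1],[-1,-0.65,-0.35,0,0,0,1],[-1,-0.65,-0.35,0,0,0,1],[-1,-0.65,-0.35,0,0,0,1],[-1,-0.65,-0.35,0,0,0,1],[0,0,0,0,0,0,1]]}}

```text
t: 1.7
tool_pos: [0.4629, 0.2468, 0.301]
tool_rot: [0.733, 3.054, 0.0]
contact_force: [0.2, -0.4, -0.2]
opening: 0.085
grip_force: 0.0
```

```bash
python3 - <<'E'
from h import *
o=ctrl.get_obs(); print(o["tool_pos"],o["t"])
im,d=ctrl.get_image("wrist"); cv2.imwrite("pics/w1.png",im[...,::-1]); np.savez("w1.npz",im=im,d=d,p=o["tool_pos"],r=o["tool_rot"])
go([.556,-.013,.26],Rt(-14,30))
E
```

```text
[0.46290785 0.246769   0.30096008] 1.7
rows 15 each [-0.968, -0.171, 0.159, -0.037, -0.03, 0.111]
```

{"api": "jog_arm", "payload": {"plan": [[-0.97,-0.17,0.16,-0.037,-0.03,0.111,1],[-0.97,-0.17,0.16,-0.037,-0.03,0.111,1],[-0.97,-0.17,0.16,-0.037,-0.03,0.111,1],[-0.97,-0.17,0.16,-0.037,-0.03,0.111,1],[-0.97,-0.17,0.16,-0.037,-0.03,0.111,1],[-0.97,-0.17,0.16,-0.037,-0.03,0.111,1],[-0.97,-0.17,0.16,-0.037,-0.03,0.111,1],[-0.97,-0.17,0.16,-0.037,-0.03,0.111,1]]}}

```text
t: 2.55
tool_pos: [0.5542, 0.1241, 0.2797]
tool_rot: [1.604, 2.414, 0.262]
contact_force: [-0.4, -0.2, 0.2]
opening: 0.0853
grip_force: 0.0
```

{"api": "jog_arm", "payload": {"plan": [[-0.97,-0.17,0.16,-0.037,-0.03,0.111,1],[-0.97,-0.17,0.16,-0.037,-0.03,0.111,1],[-0.97,-0.17,0.16,-0.037,-0.03,0.111,1],[-0.97,-0.17,0.16,-0.037,-0.03,0.111,1],[-0.97,-0.17,0.16,-0.037,-0.03,0.111,1],[-0.97,-0.17,0.16,-0.037,-0.03,0.111,1],[-0.97,-0.17,0.16,-0.037,-0.03,0.111,1],[0,0,0,0,0,0,1]]}}

```text
t: 3.35
tool_pos: [0.5556, -0.0123, 0.258]
tool_rot: [2.121, 1.668, 0.435]
contact_force: [0.9, -0.3, -0.2]
opening: 0.0855
grip_force: 0.0
```

```bash
python3 - <<'E'
from h import *
o=ctrl.get_obs(); print(o["tool_pos"],o["q"],o["t"])
print(R.from_rotvec(o["tool_rot"]).as_matrix().round(3))
im,d=ctrl.get_image("wrist"); np.savez("w2.npz",im=im,d=d,p=o["tool_pos"],r=o["tool_rot"])
a=np.load("w1.npz")["im"]
cv2.imwrite("pics/w12.png",np.vstack([a[60:360,:],im[60:360,:]])[...,::-1])
E
```

```text
[ 0.55563467 -0.01233068  0.25797818] [-0.11968059 -0.52728605  2.06315201 -0.07182372  1.09271822  0.13433575] 3.35
[[ 0.237  0.845  0.48 ]
 [ 0.972 -0.203 -0.122]
 [-0.005  0.495 -0.869]]
```

View pics/w12.png

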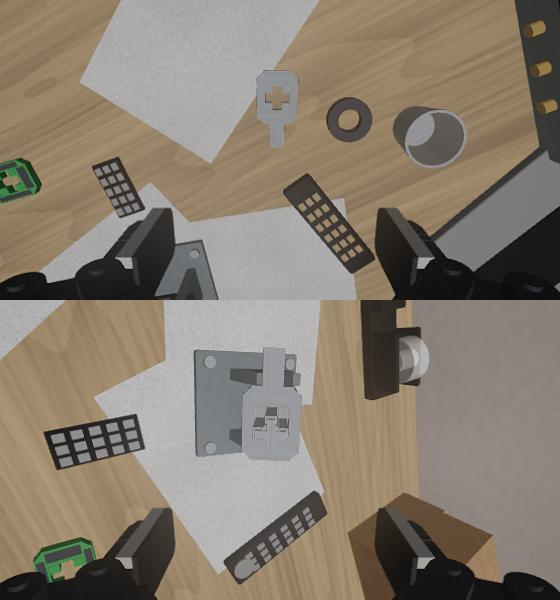

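The upper half (w1) shows the plain plate at about (277,158) in full-image coordinates, tab downwards. The lower half (w2) shows the shaft tip at about (271,182) and the first plate, tab upwards, at about (273,110).

```bash
cat >> h.py <<'E'
def load(f):
    z=np.load(f); C=cam("wrist",dict(tool_rot=z["r"],tool_pos=z["p"])); return z["im"],z["d"],C
def rect(q): # q Nx2 mm
    (c,(w,h),a)=cv2.minAreaRect(q.astype(np.float32)); return np.round(c,2),round(w,1),round(h,1),round(a,2)
E
python3 - <<'E'
from h import *
im,d,C=load("w2.npz"); P=cloud(d,C)
H=-Rt(-14,30); # columns: tool x,y,z negated
yaw=-14; M=Rt(yaw,30); B=np.c_[M[:,1],M[:,0],-M[:,2]]  # hub x,y,z
tip=np.array([.603,-.024,.1725]); o=tip-.056*B[:,2]
L=((P-o)@B)*1000
print(np.linalg.det(B))
win=np.zeros(d.shape,bool); win[90:230,190:340]=1
rgb=im.astype(int)
f=win&(abs(L[...,2]-12)<6)&(np.hypot(L[...,0],L[...,1])<90)
h,e=np.histogram(L[win][:,2],np.arange(-20,80,3)); print(list(zip(e.astype(int),h)))
q=L[f]; A=np.c_[q[:,:2],np.ones(len(q))]
for _ in range(3):
    k,*_r=np.linalg.lstsq(A,q[:,2],rcond=None); r=q[:,2]-A@k; m=abs(r)<2; q,A=q[m],A[m]
print("plane",k,r.std(),len(q))
print(rect(q[:,:2]))
bx=q[(q[:,1]<25)]; print("body",bx.min(0),bx.max(0)); tb=q[(q[:,1]>45)]; print("tab",tb.min(0),tb.max(0),tb.mean(0))
# tab centreline
ys=np.arange(44,66,2); cx=[ (lambda s:(s.min()+s.max())/2)(q[abs(q[:,1]-y)<1.5][:,0]) for y in ys]; print(np.round(cx,2))
t=L[win&(abs(L[...,2]-56)<4)]; print("tip",len(t),np.median(t,0),t.min(0),t.max(0),rect(t[:,:2]))
E
```

```text
1.0000000000000002
[(np.int64(-20), np.int64(0)), (np.int64(-17), np.int64(0)), (np.int64(-14), np.int64(0)), (np.int64(-11), np.int64(0)), (np.int64(-8), np.int64(0)), (np.int64(-5), np.int64(0)), (np.int64(-2), np.int64(0)), (np.int64(1), np.int64(34)), (np.int64(4), np.int64(26)), (np.int64(7), np.int64(24)), (np.int64(10), np.int64(660)), (np.int64(13), np.int64(3275)), (np.int64(16), np.int64(80)), (np.int64(19), np.int64(14)), (np.int64(22), np.int64(26)), (np.int64(25), np.int64(14)), (np.int64(28), np.int64(17)), (np.int64(31), np.int64(24)), (np.int64(34), np.int64(22)), (np.int64(37), np.int64(16)), (np.int64(40), np.int64(25)), (np.int64(43), np.int64(19)), (np.int64(46), np.int64(22)), (np.int64(49), np.int64(81)), (np.int64(52), np.int64(127)), (np.int64(55), np.int64(219)), (np.int64(58), np.int64(300)), (np.int64(61), np.int64(0)), (np.int64(64), np.int64(0)), (np.int64(67), np.int64(0)), (np.int64(70), np.int64(0)), (np.int64(73), np.int64(0)), (np.int64(76), np.int64(0))]
plane [ 8.91183287e-04 -2.22988205e-02  1.43289863e+01] 0.7182312362916722 3947
(array([-2.47, 18.7 ]), 106.0, 56.0, 87.47)
body [-32.05994219 -34.65192075  11.97433097] [25.36412721 24.96836066 16.75288825]
tab [-11.36125379  45.004661    10.85698183] [ 9.42531967 71.95020523 15.16946258] [-1.08273476 58.6391198  13.01347074]
[-1.7  -1.71 -1.72 -1.7  -1.3  -0.81 -0.84 -0.85 -0.87 -0.85 -0.89]
tip 644 [-3.09464207  4.11659106 57.87256645] [-17.61461893 -12.32369247  52.00119158] [11.22858051 18.13174604 59.98163892] (array([-3.42,  2.95]), 26.8, 26.9, 44.89)
```

```bash
python3 - <<'E'
from h import *
im,d,C=load("w2.npz"); P=cloud(d,C)
M=Rt(-16.5,30); B=np.c_[M[:,1],M[:,0],-M[:,2]]
o=np.array([.603,-.024,.1725])-.056*B[:,2]
L=((P-o)@B)*1000
win=np.zeros(d.shape,bool); win[90:230,190:340]=1
q=L[win&(abs(L[...,2]-14)<6)&(np.hypot(L[...,0],L[...,1])<90)]; A=np.c_[q[:,:2],np.ones(len(q))]
for _ in range(3):
    k,*_r=np.linalg.lstsq(A,q[:,2],rcond=None); r=q[:,2]-A@k; m=abs(r)<2; q,A=q[m],A[m]
c,w,h,a=rect(q[:,:2]); print("plane",k,c,w,h,a)
u=np.array([np.cos(np.radians(a)),np.sin(np.radians(a))]); ax=c-17*u; print("axis",ax)
t=L[win&(L[...,2]>53)]; print("tip",rect(t[:,:2]),np.percentile(t[:,2],[50,90]))
org=o+B@np.r_[ax,k[2]-12]/1000; print("origin",org)
# plain plate from w1
im,d,C=load("w1.npz"); P=cloud(d,C)*1000; T=P[100:220,240:320]; m=(T[...,2]>8)&(T[...,2]<20); q=T[m]; c,w,h,a=rect(q[:,:2]); print("plain",c,w,h,a,np.median(q[:,2]))
bl=P[250:,:,2]
# table height check
W=P[100:220,300:320]; print("table",np.median(P[300:330,20:60,2]),np.median(P[100:120,20:60,2]))
E
```

```text
plane [ 1.19579949e-03 -4.02011441e-04  1.43418619e+01] [-3.19 19.54] 106.0 56.0 89.63
axis [-3.29978045  2.54035447]
tip (array([ 3.26, 26.6 ]), 79.1, 28.5, 76.32) [ 58.2762013  334.41596827]
origin [ 0.62670573 -0.0283725   0.1243808 ]
plain [475.33 245.54] 55.3 105.0 62.42 11.980430775070882
table -0.17018887336164856 -0.45971955755702565
```

```bash
python3 - <<'E'
from h import *
go([.41,-.30,.17],Rt(51))
E
```

```text
rows 13 each [-0.918, -0.98, 0.131, 0.045, 0.029, -0.108]
```

{"api": "jog_arm", "payload": {"plan": [[-0.92,-0.98,0.13,0.045,0.029,-0.108,1],[-0.92,-0.98,0.13,0.045,0.029,-0.108,1],[-0.92,-0.98,0.13,0.045,0.029,-0.108,1],[-0.92,-0.98,0.13,0.045,0.029,-0.108,1],[-0.92,-0.98,0.13,0.045,0.029,-0.108,1],[-0.92,-0.98,0.13,0.045,0.029,-0.108,1],[-0.92,-0.98,0.13,0.045,0.029,-0.108,1],[-0.92,-0.98,0.13,0.045,0.029,-0.108,1]]}}

```text
t: 4.2
tool_pos: [0.4331, -0.1703, 0.1914]
tool_rot: [1.55, 2.533, 0.189]
contact_force: [0.8, 1.4, 0.3]
opening: 0.0854
grip_force: 0.0
```

{"api": "jog_arm", "payload": {"plan": [[-0.92,-0.98,0.13,0.045,0.029,-0.108,1],[-0.92,-0.98,0.13,0.045,0.029,-0.108,1],[-0.92,-0.98,0.13,0.045,0.029,-0.108,1],[-0.92,-0.98,0.13,0.045,0.029,-0.108,1],[-0.92,-0.98,0.13,0.045,0.029,-0.108,1],[0,0,0,0,0,0,1]]}}

```text
t: 4.8
tool_pos: [0.4125, -0.3024, 0.1714]
tool_rot: [1.043, 2.962, -0.001]
contact_force: [-0.4, 1.4, -0.7]
opening: 0.0854
grip_force: 0.0
```

```bash
python3 - <<'E'
from h import *
o=ctrl.get_obs(); print(o["tool_pos"],o["q"],o["t"])
print(R.from_rotvec(o["tool_rot"]).as_matrix().round(3))
im,d=ctrl.get_image("wrist"); np.savez("w3.npz",im=im,d=d,p=o["tool_pos"],r=o["tool_rot"])
cv2.imwrite("pics/w3.png",im[...,::-1])
im,d,C=load("w3.npz"); P=cloud(d,C)*1000
m=(P[...,2]>7)&(P[...,2]<20)&(np.hypot(P[...,0]-415,P[...,1]+305)<95); m=m.astype(np.uint8)
n,lab,st,ce=cv2.connectedComponentsWithStats(m)
for i in range(1,n):
    if st[i,4]>800: q=P[lab==i]; print(st[i],ce[i],rect(q[:,:2]),np.median(q[:,2]))
E
```

```text
[ 0.41245481 -0.30237415  0.17143903] [-7.77972233e-01 -2.08901189e-01  1.89997838e+00 -3.73085951e-04
  1.44911078e+00 -1.67150164e+00] 4.8
[[-0.779  0.627  0.001]
 [ 0.627  0.779 -0.001]
 [-0.001 -0.001 -1.   ]]
[ 239  134   64  106 3697] [271.91127942 178.93291858] (array([ 419.03, -308.28]), 56.2, 105.7, 60.19) 12.30698346508835
```

View pics/w3.png

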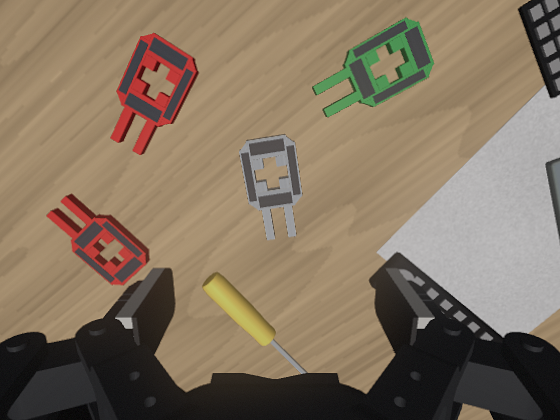

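The view shows the grey forked plate at (270,180), tab downwards in the picture. The red and green look-alikes are clear of the finger path.

```bash
python3 - <<'E'
from h import *
go([.4043,-.2998,.004],Rt(60.2),10)
E
```

```text
rows 10 each [0.037, -0.018, 0.838, 0.0, 0.0, -0.02]
```

{"api": "jog_arm", "payload": {"plan": [[0.037,-0.018,0.84,0,0,-0.02,1],[0.037,-0.018,0.84,0,0,-0.02,1],[0.037,-0.018,0.84,0,0,-0.02,1],[0.037,-0.018,0.84,0,0,-0.02,1],[0.037,-0.018,0.84,0,0,-0.02,1],[0.037,-0.018,0.84,0,0,-0.02,1],[0.037,-0.018,0.84,0,0,-0.02,1],[0.037,-0.018,0.84,0,0,-0.02,1]]}}

```text
t: 5.65
tool_pos: [0.4057, -0.299, 0.0374]
tool_rot: [0.854, 3.02, -0.001]
contact_force: [0.5, -0.8, -0.4]
opening: 0.085
grip_force: 0.0
```

{"api": "jog_arm", "payload": {"plan": [[0.037,-0.018,0.84,0,0,-0.02,1],[0.037,-0.018,0.8,0,0,-0.02,1],[0,0,0,0,0,0,0.4],[0,0,0,0,0,0,0.4],[0,0,0,0,0,0,0.4]], "grip_force": 40}}

```text
t: 6.15
tool_pos: [0.4044, -0.3005, 0.0061]
tool_rot: [0.809, 3.031, -0.004]
contact_force: [0.1, 0.5, 0.5]
opening: 0.0602
grip_force: 0.0
```

```bash
python3 - <<'E'
from h import *
o=ctrl.get_obs(); print(o["tool_pos"],o["opening"],o["contact_force"],R.from_rotvec(o["tool_rot"]).as_matrix().round(3).tolist(), o["t"])
im,d=ctrl.get_image("wrist"); np.savez("w4.npz",im=im,d=d,p=o["tool_pos"],r=o["tool_rot"])
cv2.imwrite("pics/w4.png",im[...,::-1])
E
```

```text
[ 0.40438339 -0.30049385  0.00613689] 0.060218919932940304 [0.14214831 0.53529225 0.52332283] [[-0.867, 0.498, 0.004], [0.498, 0.867, -0.004], [-0.005, -0.001, -1.0]] 6.15
```

View pics/w4.png

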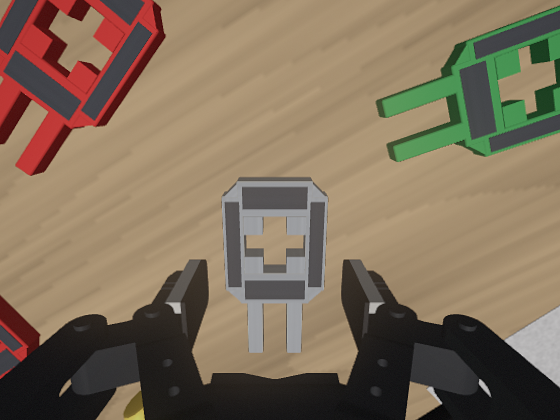

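```bash
python3 - <<'E'
from h import *
im,d,C=load("w4.npz"); P=cloud(d,C)*1000; z=np.load("w4.npz"); M=R.from_rotvec(z["r"]).as_matrix()
print("proj tcp & fingers",proj([z["p"]+M@np.array(v) for v in((0,0,0),(0,.03,0),(0,-.03,0),(0,.03,-.019))],C).round(0).tolist())
m=((P[...,2]>7)&(P[...,2]<20)); m[:,:215]=0;m[:,335:]=0;m[360:]=0
q=P[m]; print(rect(q[:,:2]),np.median(q[:,2]))
L=((P/1000-z["p"])@M)*1000
f=L[262:300,345:360].reshape(-1,3); f=f[(f[:,2]<5)&(f[:,2]>-60)]; print("finger tip tool", f.min(0),f.max(0)); f2=L[262:300,190:208].reshape(-1,3); f2=f2[(f2[:,2]<5)&(f2[:,2]>-60)]; print(f2.min(0),f2.max(0))
E
```

```text
proj tcp & fingers [[273.0, 241.0], [327.0, 241.0], [220.0, 241.0], [332.0, 256.0]]
(array([ 419.22, -308.4 ]), 56.4, 106.8, 60.35) 12.326674364718848
finger tip tool [ -5.25544301  30.08137781 -59.99606622] [ 11.36709577  35.50282689 -46.03207898]
[ -8.937436   -34.84648061 -59.99392539] [ 11.41675149 -28.86272436 -41.09196415]
```

```bash
python3 - <<'E'
from h import *
im,d,C=load("w4.npz"); P=cloud(d,C); z=np.load("w4.npz"); M=R.from_rotvec(z["r"]).as_matrix()
L=((P-z["p"])@M)*1000
for c in(347,353,359,203,197):
    print(c,[(r,L[r,c].round(0).astype(int).tolist()) for r in range(250,345,8)])
print(proj([z["p"]+M@np.array(v)/1000 for v in((11,30,0),(-11,30,0),(11,30,-19),(11,30,-30))],C).round(0).tolist())
E
```

```text
347 [(250, [-8, 43, 5]), (258, [-13, 43, 6]), (266, [10, 31, -50]), (274, [7, 30, -51]), (282, [4, 30, -53]), (290, [0, 31, -53]), (298, [-3, 30, -55]), (306, [-6, 30, -55]), (314, [-9, 31, -56]), (322, [-57, 46, 6]), (330, [-62, 46, 5]), (338, [-69, 47, 7])]
353 [(250, [-8, 47, 7]), (258, [-13, 47, 5]), (266, [11, 32, -53]), (274, [11, 31, -59]), (282, [9, 30, -62]), (290, [6, 30, -63]), (298, [3, 30, -64]), (306, [0, 31, -64]), (314, [-3, 30, -66]), (322, [-5, 30, -67]), (330, [-8, 30, -68]), (338, [-12, 30, -68])]
359 [(250, [-8, 50, 6]), (258, [-13, 50, 6]), (266, [11, 35, -52]), (274, [11, 33, -59]), (282, [11, 32, -66]), (290, [10, 31, -71]), (298, [8, 31, -71]), (306, [6, 30, -73]), (314, [2, 31, -73]), (322, [0, 30, -75]), (330, [-3, 31, -74]), (338, [-5, 30, -77])]
203 [(250, [-8, -41, 7]), (258, [-13, -42, 6]), (266, [9, -29, -49]), (274, [6, -29, -50]), (282, [3, -29, -51]), (290, [-1, -29, -51]), (298, [-4, -29, -52]), (306, [-7, -29, -54]), (314, [-10, -29, -54]), (322, [-56, -44, 6]), (330, [-62, -45, 6]), (338, [-69, -45, 7])]
197 [(250, [-8, -45, 6]), (258, [-13, -45, 6]), (266, [11, -31, -52]), (274, [11, -29, -60]), (282, [8, -29, -61]), (290, [5, -29, -61]), (298, [2, -29, -62]), (306, [0, -29, -64]), (314, [-3, -29, -65]), (322, [-7, -29, -64]), (330, [-10, -29, -66]), (338, [-68, -48, 5])]
[[328.0, 223.0], [326.0, 259.0], [333.0, 235.0], [337.0, 244.0]]
```

```bash
python3 - <<'E'
from h import *
im,d=ctrl.get_image("scene"); C=cam("scene"); z=np.load("w4.npz"); M=R.from_rotvec(z["r"]).as_matrix()
pts=[z["p"]+M@np.array(v)/1000 for v in((0,0,0),(0,36,0),(0,-36,0),(0,36,-43),(0,-36,-43))]
uv=proj(pts,C); print(uv.round(1).tolist())
u,v=uv[0].astype(int); c=im[v-60:v+40,u-60:u+60].copy(); 
for p in uv: cv2.circle(c,tuple((p-[u-60,v-60]).round().astype(int).tolist()),0,(0,255,0),-1)
cv2.imwrite("pics/s4.png",cv2.resize(c,None,fx=6,fy=6,interpolation=cv2.INTER_CUBIC)[...,::-1])
E
```

```text
[[186.9, 230.7], [197.5, 234.2], [176.6, 227.2], [196.0, 222.2], [174.7, 215.3]]
```

View pics/s4.png

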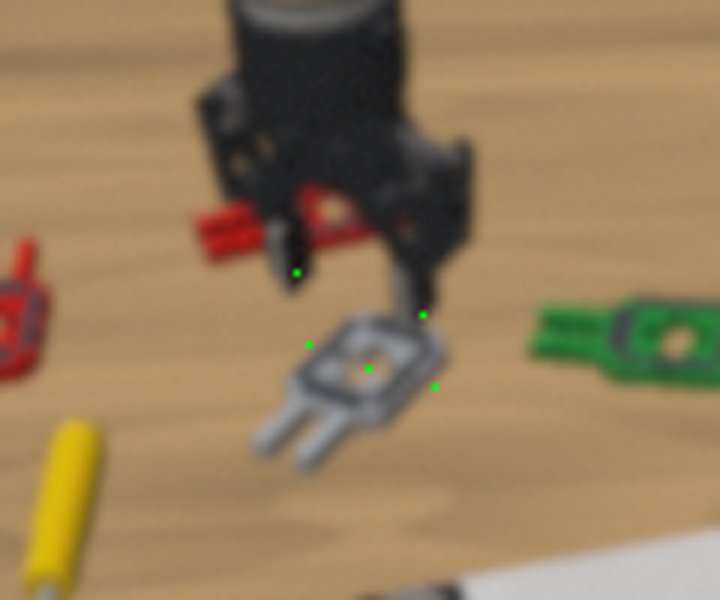

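The enlarged scene crop shows the fingertips ending about 43 mm short of the reported TCP: the tips sit at the marks for tool z = -43 mm, well above the plate. The wrist depth agrees, so I'll use the measured tip offset and check it again after going lower.

{"api": "jog_arm", "payload": {"plan": [[0,0,0.6,0,0,0,0.4],[0,0,0.6,0,0,0,0.4],[0,0,0.5,0,0,0,0.4],[0,0,0,0,0,0,0.4]]}}

```text
t: 6.65
tool_pos: [0.4017, -0.2987, -0.0319]
tool_rot: [-0.81, -3.033, -0.001]
contact_force: [0.2, -0.9, -0.4]
opening: 0.0599
grip_force: 0.0
```

```bash
python3 - <<'E'
from h import *
o=ctrl.get_obs(); print(o["tool_pos"],o["opening"],o["contact_force"], o["t"])
im,d=ctrl.get_image("wrist"); np.savez("w5.npz",im=im,d=d,p=o["tool_pos"],r=o["tool_rot"])
im,d,C=load("w5.npz"); P=cloud(d,C); M=R.from_rotvec(o["tool_rot"]).as_matrix(); L=(P-o["tool_pos"])@M*1000
for s in(1,-1):
    m=(L[...,1]*s>27)&(L[...,1]*s<42)&(abs(L[...,0])<12)&(im.max(-1)<110)&(P[...,2]<.03)
    f=L[m]; w=P[m]; print(s,m.sum(),np.percentile(f[:,2],[50,95,99,100]).round(1),np.percentile(w[:,2],[0,1,5]).round(4), f[:,1].min(),f[:,1].max(),f[:,0].min(),f[:,0].max())
cv2.imwrite("pics/w5.png",im[...,::-1])
E
```

```text
[ 0.40173849 -0.29874246 -0.03191719] 0.059920014563631746 [ 0.22942877 -0.94030682 -0.39788145] 6.65
1 922 [-53.9 -44.  -42.2 -41.2] [0.0093 0.0103 0.0121] 30.016171629468786 41.99812788099493 -11.241446589329755 11.490719204158633
-1 963 [-54.  -44.1 -42.  -40.9] [0.009  0.0101 0.0121] -41.929547035172455 -28.81816638657248 -11.243191478233697 11.55408707512161
```

View pics/w5.png

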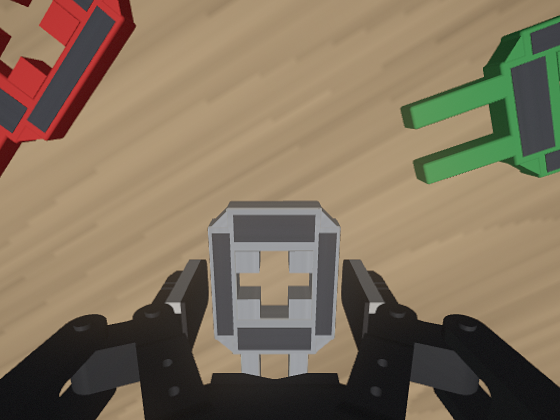

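The view shows the forked plate between the pads at (275,285), with the fingertips about 9 mm above the table.

{"api": "jog_arm", "payload": {"plan": [[-0.15,0,0.2,0,0,0,0.4],[0,0,0.15,0,0,0,0.4],[0,0,0,0,0,0,0.2],[0,0,0,0,0,0,0.1],[0,0,0,0,0,0,-0.5],[0,0,0,0,0,0,-1],[0,0,0,0,0,0,-1],[0,0,0,0,0,0,-1]], "grip_force": 70}}

```text
t: 7.5
tool_pos: [0.4064, -0.3022, -0.0359]
tool_rot: [0.81, 3.032, -0.003]
contact_force: [1.8, -0.9, 0.7]
opening: 0.0539
grip_force: 74.1
```

{"api": "jog_arm", "payload": {"plan": [[0,0,0,0,0,0,-1],[0,0,-0.5,0,0,0,-1],[0,0,-1,0,0,0,-1],[0,0,-1,0,0,0,-1],[0,0,-1,0,0,0,-1],[0,0,-1,0,0,0,-1],[0,0,0,0,0,0,-1]]}}

```text
t: 8.2
tool_pos: [0.407, -0.3028, 0.0566]
tool_rot: [0.809, 3.029, -0.006]
contact_force: [0.5, -0.6, -2.8]
opening: 0.0541
grip_force: 74.4
```

```bash
cat >> h.py <<'E'
def held(name):
    o=ctrl.get_obs(); im,d=ctrl.get_image("wrist"); np.savez(name+".npz",im=im,d=d,p=o["tool_pos"],r=o["tool_rot"])
    im,d,C=load(name+".npz"); M=R.from_rotvec(o["tool_rot"]).as_matrix(); L=(cloud(d,C)-o["tool_pos"])@M*1000
    m=(abs(L[...,1])<27.5)&(abs(L[...,0])<75)&(L[...,2]>-75)&(L[...,2]<-20)&(np.arange(420)[:,None]<370)
    print("t",o["t"],"pos",o["tool_pos"],"open",o["opening"],"F",o["contact_force"].round(1),"n",m.sum())
    q=L[m]; A=np.c_[q[:,:2],np.ones(len(q))]
    for _ in range(4):
        k,*_r=np.linalg.lstsq(A,q[:,2],rcond=None); r=q[:,2]-A@k; s=abs(r)<2.5; q,A=q[s],A[s]
    print("top plane",k.round(4),len(q)); print("x ext",q[:,0].min(),q[:,0].max(),"y",q[:,1].min(),q[:,1].max(),rect(q[:,:2]))
    return L,im,q
E
python3 - <<'E'
from h import *
L,im,q=held("w6"); cv2.imwrite("pics/w6.png",im[...,::-1])
E
```

```text
t 8.2 pos [ 0.40700786 -0.3028058   0.05660615] open 0.054064979167596436 F [ 0.5 -0.6 -2.8] n 19686
top plane [-1.60000e-03 -7.00000e-04 -4.82603e+01] 16542
x ext -44.591615820650496 39.05002446366632 y -27.440150042245723 27.498039125793092 (array([-2.77,  0.03]), 83.6, 54.9, 0.0)
```

View pics/w6.png

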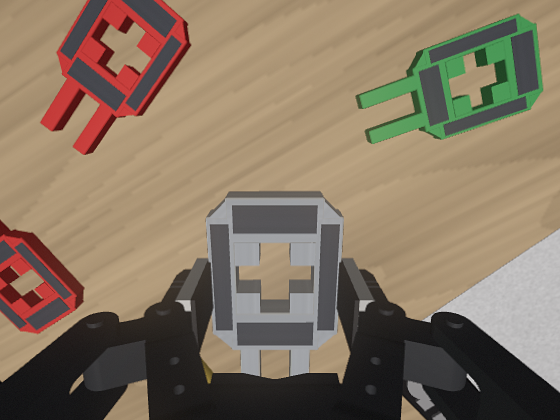

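Forked plate is held, level and square, with its hole centred at about (274,272).

```bash
cat >> h.py <<'E'
def hole(q):
    def gap(v):
        v=np.sort(v); i=np.argmax(np.diff(v)); return v[i],v[i+1]
    x=np.mean([gap(q[abs(q[:,1]-y)<.7][:,0]) for y in(-4,-2,0,2,4)],0)
    c=x.mean(); y=np.mean([gap(q[abs(q[:,0]-c-a)<.7][:,1]) for a in(-4,-2,0,2,4)],0)
    print("hole x",x,x.mean(),"y",y,y.mean()); return x.mean(),y.mean()
HUBO=np.array([.6267,-.0284,.1244]); HUBYAW=-16.87
def hubpose(pc,hz,sgn=1): # tool pose putting held-plate centre pc (tool mm) at hub z hz mm
    M=Rt(HUBYAW,30); zh=-M[:,2]; return HUBO+zh*hz/1000-M@(np.asarray(pc)/1000),M
E
python3 - <<'E'
from h import *
im,d,C=load("w6.npz"); z=np.load("w6.npz"); M=R.from_rotvec(z["r"]).as_matrix(); L=(cloud(d,C)-z["p"])@M*1000
q=L[(abs(L[...,2]+48.3)<1.5)&(abs(L[...,1])<30)&(np.arange(420)[:,None]<370)]
x,y=hole(q)
e=q[q[:,0]>30]; print(e[:,0].max())
pc=[x,y,-42.3]
p,N=hubpose(pc,95); print(p); 
mid=([.45,-.24,.20],Rt(35)); a=go(*mid); go(p,N,None,a)
E
```

```text
hole x [-13.3013826   19.16669632] 2.932656859453365 y [-15.93827993  17.02795373] 0.5448368997777147
39.05002446366632
[ 0.60018136 -0.02342272  0.16976712]
rows 8 each [0.044, 0.475, -0.908, -0.0, 0.001, 0.07]
rows 10 each [0.95, 0.944, 0.345, -0.062, -0.03, 0.113]
```

{"api": "jog_arm", "payload": {"plan": [[0.04,0.48,-0.91,0,0,0.07,-1],[0.04,0.48,-0.91,0,0,0.07,-1],[0.04,0.48,-0.91,0,0,0.07,-1],[0.04,0.48,-0.91,0,0,0.07,-1],[0.04,0.48,-0.91,0,0,0.07,-1],[0.04,0.48,-0.91,0,0,0.07,-1],[0.04,0.48,-0.91,0,0,0.07,-1],[0.04,0.48,-0.91,0,0,0.07,-1]]}}

```text
t: 9.05
tool_pos: [0.4498, -0.2384, 0.1975]
tool_rot: [-1.456, -2.782, 0.001]
contact_force: [0.0, -0.7, -2.2]
opening: 0.0535
grip_force: 74.8
```

{"api": "jog_arm", "payload": {"plan": [[0.95,0.94,0.35,-0.062,-0.03,0.113,-1],[0.95,0.94,0.35,-0.062,-0.03,0.113,-1],[0.95,0.94,0.35,-0.062,-0.03,0.113,-1],[0.95,0.94,0.35,-0.062,-0.03,0.113,-1],[0.95,0.94,0.35,-0.062,-0.03,0.113,-1],[0.95,0.94,0.35,-0.062,-0.03,0.113,-1],[0.95,0.94,0.35,-0.062,-0.03,0.113,-1]]}}

```text
t: 9.75
tool_pos: [0.5335, -0.0718, 0.1626]
tool_rot: [2.022, 1.975, 0.316]
contact_force: [1.3, -0.1, -2.8]
opening: 0.0537
grip_force: 74.8
```

```bash
python3 - <<'E'
from h import *
o=ctrl.get_obs(); print(o["tool_pos"],o["opening"],o["contact_force"],o["q"])
p,N=hubpose([2.9,.5,-42.3],95); go(p,N)
E
```

```text
[ 0.53354641 -0.07184769  0.16258838] 0.053693605662245604 [ 1.32798694 -0.13340259 -2.82345772] [-0.30265088 -0.42613391  2.11976209  0.05838695  1.08055451 -0.29709401]
rows 3 each [0.933, 0.984, 0.272, -0.063, -0.029, 0.109]
```

{"api": "jog_arm", "payload": {"plan": [[0.93,0.98,0.27,-0.063,-0.029,0.109,-1],[0.93,0.98,0.27,-0.063,-0.029,0.109,-1],[0.93,0.98,0.27,-0.063,-0.029,0.109,-1],[0,0,0,0,0,0,-1],[0,0,0,0,0,0,-1]]}}

```text
t: 10.25
tool_pos: [0.5995, -0.0238, 0.17]
tool_rot: [2.155, 1.61, 0.427]
contact_force: [0.2, 0.5, -3.1]
opening: 0.0534
grip_force: 74.9
```

```bash
python3 - <<'E'
from h import *
L,im,q=held("w7"); im,d,C=load("w7.npz")
k=q[:,2].mean(); pc=[*hole(q),k+6]; print(pc)
p,N=hubpose(pc,95); go(p,N,1)
# hub tip seen through hole
B=np.c_[N[:,1],N[:,0],-N[:,2]]; H=(cloud(d,C)-HUBO)@B*1000
t=H[(H[...,2]>53)&(H[...,2]<62)&(np.hypot(H[...,0],H[...,1])<25)]; print("tip",len(t),t.min(0) if len(t) else 0,t.max(0) if len(t) else 0,np.median(t,0))
cv2.imwrite("pics/w7.png",im[...,::-1])
E
```

```text
t 10.25 pos [ 0.59949052 -0.0237597   0.17000923] open 0.05340086594326346 F [ 0.2  0.5 -3.1] n 19847
top plane [-1.70000e-03 -2.50000e-03 -4.80472e+01] 16541
x ext -43.836961686778004 39.85737438237431 y -27.479005161037108 27.496448647455715 (array([-1.99,  0.01]), 55.0, 83.7, 89.99)
hole x [-12.26575762  20.07727503] 3.905758702084259 y [-15.93225905  16.91713369] 0.49243732395735584
[np.float64(3.905758702084259), np.float64(0.49243732395735584), np.float64(-42.05609805771825)]
rows 1 each [0.007, -0.012, 0.031, -0.001, -0.001, 0.007]
tip 315 [ -8.35316618 -13.06995685  53.09702692] [ 7.25317868 -1.79350167 57.75117078] [-0.53486589 -6.04503414 55.85754806]
```

View pics/w7.png

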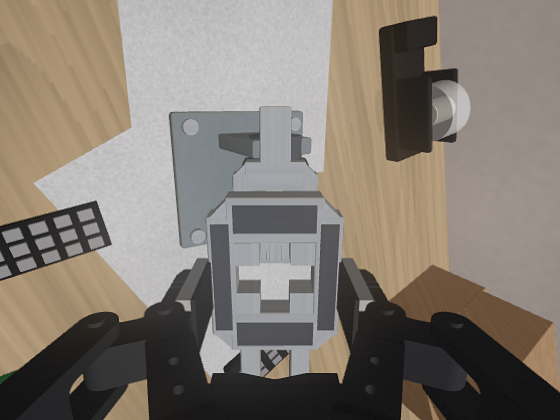

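The plate sits square above the shaft, with the hole at (274,275) and the shaft tip seen through it at (275,250). The position agrees with the plan to under 1 mm.

{"api": "jog_arm", "payload": {"plan": [[0,-0.012,0.7,0,0,0.007,-1],[0,0,0.7,0,0,0,-1],[0,0,0.3,0,0,0,-1],[0,0,0.2,0,0,0,-1],[0,0,0.2,0,0,0,-1],[0,0,0,0,0,0,-1]]}}

```text
t: 10.9
tool_pos: [0.6206, -0.031, 0.1376]
tool_rot: [2.159, 1.6, 0.431]
contact_force: [-7.5, 1.6, 3.0]
opening: 0.0534
grip_force: 76.0
```

```bash
python3 - <<'E'
from h import *
L,im,q=held("w8"); im,d,C=load("w8.npz"); z=np.load("w8.npz"); M=R.from_rotvec(z["r"]).as_matrix()
pc=[*hole(q),np.median(q[:,2])+6]; N=Rt(HUBYAW,30); B=np.c_[N[:,1],N[:,0],-N[:,2]]
print("plate centre in hub",(B.T@(z["p"]+M@np.array(pc)/1000-HUBO)*1000).round(2)); print("rot err deg",np.degrees(R.from_matrix(M.T@N).as_rotvec()).round(2))
H=(cloud(d,C)-HUBO)@B*1000
t=H[(H[...,2]>54)&(H[...,2]<62)&(np.hypot(H[...,0],H[...,1])<16)]; print("tip",len(t),t.min(0),t.max(0),rect(t[:,:2]))
E
```

```text
t 10.9 pos [ 0.62063812 -0.03097082  0.13757343] open 0.053355142747400365 F [-7.5  1.6  3. ] n 21617
top plane [-3.60000e-03 -2.00000e-03 -4.80556e+01] 16646
x ext -44.25304411664655 39.8570829568077 y -27.489914784116785 27.498757241413966 (array([-2.19, -0.01]), 84.1, 55.0, 0.05)
hole x [-12.21083777  20.15774828] 3.973455254188549 y [-15.94902985  16.93148621] 0.4912281782086607
plate centre in hub [ 2.61 -0.25 56.03]
rot err deg [ 0.13 -0.   -0.04]
tip 2486 [-15.89626478 -15.74926592  54.00761231] [14.60140522 15.91133916 61.99976338] (array([-0.68,  0.11]), 31.6, 30.4, 89.18)
```

{"api": "jog_arm", "payload": {"plan": [[0,-0.14,0,0,0,0,-1],[0,0,0,0,0,0,-1]]}}

```text
t: 11.15
tool_pos: [0.6188, -0.0299, 0.1357]
tool_rot: [2.157, 1.599, 0.434]
contact_force: [-0.3, -0.7, -2.7]
opening: 0.0536
grip_force: 74.9
```

```bash
cat >> h.py <<'E'
def chk(name):
    L,im,q=held(name); im,d,C=load(name+".npz"); z=np.load(name+".npz"); M=R.from_rotvec(z["r"]).as_matrix()
    pc=[*hole(q),np.median(q[:,2])+6]; N=Rt(HUBYAW,30); B=np.c_[N[:,1],N[:,0],-N[:,2]]
    print("plate centre in hub",(B.T@(z["p"]+M@np.array(pc)/1000-HUBO)*1000).round(2)); print("rot err deg",np.degrees(R.from_matrix(M.T@N).as_rotvec()).round(2))
    H=(cloud(d,C)-HUBO)@B*1000
    t=H[(H[...,2]>54.5)&(H[...,2]<58)&(np.hypot(H[...,0],H[...,1])<14)]; print("tip",len(t),rect(t[:,:2]))
    f=B.T@ctrl.get_obs()["contact_force"]; print("F hub axes",f.round(1))
E
python3 -c "
from h import *; chk('w9')"
```

```text
t 11.15 pos [ 0.61883589 -0.02991683  0.13573457] open 0.053614467717785476 F [-0.3 -0.7 -2.7] n 21787
top plane [-2.00000e-03 -2.70000e-03 -4.80152e+01] 16675
x ext -44.146218834194904 39.87672123001695 y -27.463870142025335 27.49810081282587 (array([-2.13,  0.04]), 55.0, 84.0, 89.94)
hole x [-12.37839225  20.03099227] 3.8263000122214352 y [-15.93583184  16.91821622] 0.4911921883704746
plate centre in hub [-1.600e-01  4.000e-02  5.541e+01]
rot err deg [ 0.26 -0.07 -0.06]
tip 1595 (array([-0.49, -1.2 ]), 24.6, 25.4, 42.16)
F hub axes [-1.3  0.7 -2.6]
```

{"api": "jog_arm", "payload": {"plan": [[0,0,0.2,0,0,0,-1],[0,0,0.2,0,0,0,-1],[0,0,0.2,0,0,0,-1],[0,0,0,0,0,0,-1]]}}

```text
t: 11.6
tool_pos: [0.6243, -0.0316, 0.1237]
tool_rot: [2.159, 1.6, 0.432]
contact_force: [0.0, 1.1, -3.5]
opening: 0.0537
grip_force: 74.9
```

```bash
python3 -c "
from h import *; chk('w10')"
```

```text
t 11.6 pos [ 0.62430543 -0.03163846  0.12371584] open 0.05369020494619753 F [ 0.   1.1 -3.5] n 21976
top plane [ 3.70000e-03 -1.80000e-03 -4.82899e+01] 14616
x ext -42.48409710931482 39.83503541850626 y -27.471989497926725 27.49862220521097 (array([-1.37,  0.11]), 55.0, 82.3, 89.78)
hole x [-11.11122698  14.64187281] 1.7653229176353706 y [-12.51160094  14.99497819] 1.2416886273651873
plate centre in hub [-0.36 -2.07 42.28]
rot err deg [ 0.12 -0.05 -0.04]
tip 1822 (array([-0.3 ,  0.46]), 22.4, 22.8, 45.36)
F hub axes [-0.9 -0.4 -2.7]
```

{"api": "jog_arm", "payload": {"plan": [[0,0,0.2,0,0,0,-1],[0,0,0.2,0,0,0,-1],[0,0,0.2,0,0,0,-1],[0,0,0.2,0,0,0,-1],[0,0,0.2,0,0,0,-1],[0,0,0,0,0,0,-1]]}}

```text
t: 12.25
tool_pos: [0.634, -0.0346, 0.1068]
tool_rot: [2.158, 1.6, 0.432]
contact_force: [-0.1, -0.3, -2.6]
opening: 0.0535
grip_force: 74.9
```

{"api": "jog_arm", "payload": {"plan": [[0,0,0.12,0,0,0,-1],[0,0,0.12,0,0,0,-1],[0,0,0,0,0,0,-1]]}}

```text
t: 12.55
tool_pos: [0.6368, -0.0352, 0.1038]
tool_rot: [2.157, 1.599, 0.434]
contact_force: [0.7, 0.2, -1.6]
opening: 0.0538
grip_force: 74.9
```

```bash
python3 -c "
from h import *; chk('w11')"
```

```text
t 12.55 pos [ 0.63684523 -0.03522393  0.10381266] open 0.05377713854395388 F [ 0.7  0.2 -1.6] n 23332
top plane [ 4.89000e-02  6.00000e-04 -4.92396e+01] 7393
x ext -9.001223473372752 39.92248416607144 y -27.459991439175987 27.491790353975524 (array([15.55,  0.1 ]), 54.9, 48.7, 89.51)
hole x [33.0925273  34.28619689] 33.68936209545164 y [12.85602745 13.86373115] 13.359879295589952
plate centre in hub [13.04 30.04 18.5 ]
rot err deg [ 0.24 -0.07 -0.05]
tip 2619 (array([-0.01,  0.27]), 23.1, 23.4, 44.52)
F hub axes [-2.   0.4 -2.2]
```

{"api": "jog_arm", "payload": {"plan": [[0,0,0.08,0,0,0,-1],[0,0,0.07,0,0,0,-1],[0,0,0,0,0,0,-1]]}}

```text
t: 12.9
tool_pos: [0.637, -0.0353, 0.1035]
tool_rot: [2.16, 1.601, 0.43]
contact_force: [-26.9, 4.8, 22.0]
opening: 0.0537
grip_force: 78.7
```

Firm contact force along the axis, so the plate is seated. Releasing and retreating.

{"api": "jog_arm", "payload": {"plan": [[0,0,-0.12,0,0,0,-1],[0,0,0,0,0,0,0.6],[0,0,0,0,0,0,0.6],[0,0,0,0,0,0,0.6],[0,0,-0.4,0,0,0,0.6],[0,0,-1,0,0,0,0.8],[0,0,-1,0,0,0,1],[0,0,-1,0,0,0,1]]}}

```text
t: 13.7
tool_pos: [0.6038, -0.0254, 0.1629]
tool_rot: [2.157, 1.599, 0.434]
contact_force: [0.3, 0.1, -0.2]
opening: 0.0858
grip_force: 0.0
```

{"api": "jog_arm", "payload": {"plan": [[0,0,-1,0,0,0,1],[0,0,-1,0,0,0,1],[0,0,-1,0,0,0,1],[0,0,0,0,0,0,1]]}}

```text
t: 14.1
tool_pos: [0.5765, -0.0166, 0.2182]
tool_rot: [2.153, 1.596, 0.44]
contact_force: [-0.1, 0.7, 0.8]
opening: 0.0853
grip_force: 0.0
```

```bash
cat >> h.py <<'E'
def face(name,hz,sgn):
    o=ctrl.get_obs(); im,d=ctrl.get_image("wrist"); np.savez(name+".npz",im=im,d=d,p=o["tool_pos"],r=o["tool_rot"])
    im,d,C=load(name+".npz"); N=Rt(HUBYAW,30); B=np.c_[N[:,1],N[:,0],-N[:,2]]; H=(cloud(d,C)-HUBO)@B*1000
    q=H[(abs(H[...,2]-hz)<4)&(abs(H[...,0])<45)&(abs(H[...,1])<80)&(im.max(-1)>30)]; A=np.c_[q[:,:2],np.ones(len(q))]
    for _ in range(3):
        k,*_r=np.linalg.lstsq(A,q[:,2],rcond=None); r=q[:,2]-A@k; s=abs(r)<2; q,A=q[s],A[s]
    c,w,h,a=rect(q[:,:2]); print("t",o["t"],"face plane",k.round(3),"rect",c,w,h,a,"-> centre",c-[0,17*sgn],"ext",q.min(0).round(1),q.max(0).round(1))
    t=H[(H[...,2]>54.5)&(H[...,2]<58)&(np.hypot(H[...,0],H[...,1])<14)]; print("tip",len(t),rect(t[:,:2]))
    cv2.imwrite("pics/"+name+".png",im[...,::-1])
E
python3 - <<'E'
from h import *
face("w12",24,-1)
c=np.array([.4603,.2534]); a=go([.50,.12,.26],Rt(-75)); b=go([*c,.12],Rt(-117.6),None,a)
E
```

```text
t 14.1 face plane [1.0000e-03 3.0000e-03 2.4144e+01] rect [ -1.62 -16.98] 106.3 56.1 89.93 -> centre [-1.62  0.02] ext [-29.7 -70.1  22. ] [26.5 36.2 26.2]
tip 626 (array([-0.27,  0.24]), 22.6, 22.2, 45.18)
rows 8 each [0.352, -0.856, -0.538, 0.077, -0.043, 0.157]
rows 7 each [-0.345, -0.957, 1.0, 0.0, 0.0, 0.135]
```

Forked plate is home: face at hub z 24.1 mm, flat, centre about (-1.6, 0.0) mm, tab at -y. Next, the plain plate.

{"api": "jog_arm", "payload": {"plan": [[0.35,-0.86,-0.54,0.077,-0.043,0.157,1],[0.35,-0.86,-0.54,0.077,-0.043,0.157,1],[0.35,-0.86,-0.54,0.077,-0.043,0.157,1],[0.35,-0.86,-0.54,0.077,-0.043,0.157,1],[0.35,-0.86,-0.54,0.077,-0.043,0.157,1],[0.35,-0.86,-0.54,0.077,-0.043,0.157,1],[0.35,-0.86,-0.54,0.077,-0.043,0.157,1],[0.35,-0.86,-0.54,0.077,-0.043,0.157,1]]}}

```text
t: 14.95
tool_pos: [0.4982, 0.1211, 0.2568]
tool_rot: [-3.112, -0.407, 0.012]
contact_force: [-0.0, 0.2, -0.0]
opening: 0.0853
grip_force: 0.0
```

{"api": "jog_arm", "payload": {"plan": [[-0.35,-0.96,1,0,0,0.135,1],[-0.35,-0.96,1,0,0,0.135,1],[-0.35,-0.96,1,0,0,0.135,1],[-0.35,-0.96,1,0,0,0.135,1],[-0.35,-0.96,1,0,0,0.135,1],[-0.35,-0.96,1,0,0,0.135,1],[-0.35,-0.96,1,0,0,0.135,1],[0,0,0,0,0,0,1]]}}

```text
t: 15.75
tool_pos: [0.4542, 0.2544, 0.1133]
tool_rot: [3.048, -0.739, -0.017]
contact_force: [-0.2, 0.1, -0.4]
opening: 0.0854
grip_force: 0.0
```

```bash
python3 - <<'E'
from h import *
o=ctrl.get_obs(); print(o["tool_pos"],o["q"],o["t"])
im,d=ctrl.get_image("wrist"); np.savez("w13.npz",im=im,d=d,p=o["tool_pos"],r=o["tool_rot"]); cv2.imwrite("pics/w13.png",im[...,::-1])
im,d,C=load("w13.npz"); P=cloud(d,C)*1000
m=((P[...,2]>7)&(P[...,2]<20)&(np.hypot(P[...,0]-475,P[...,1]-246)<62)).astype(np.uint8)
n,lab,st,ce=cv2.connectedComponentsWithStats(m)
i=1+np.argmax(st[1:,4]); q=P[lab==i]; c,w,h,a=rect(q[:,:2]); print(st[i],c,w,h,a)
yaw=(a if w<h else a-90)-90 if True else 0
b=np.array([np.cos(np.radians(yaw)),np.sin(np.radians(yaw))]); cc=c-17*b; print("yaw",yaw,"centre",cc)
a1=go([*cc/1000,.02],Rt(yaw-90)); go([*cc/1000,-.036],Rt(yaw-90),None,a1)
E
```

```text
[0.45422722 0.25436385 0.11331974] [ 3.66068612e-01 -1.24996450e-01  1.92588408e+00  2.34009024e-03
  1.35230934e+00  2.41216648e+00] 15.75
[ 239  101   69  127 5555] [475.99 244.33] 56.3 105.0 62.53
yaw -27.47 centre [460.9067078  252.17182991]
rows 5 each [0.06, -0.014, 0.952, 0.001, 0.002, 0.001]
rows 3 each [0.0, 0.0, 0.933, 0.0, 0.0, 0.0]
```

View pics/w13.png

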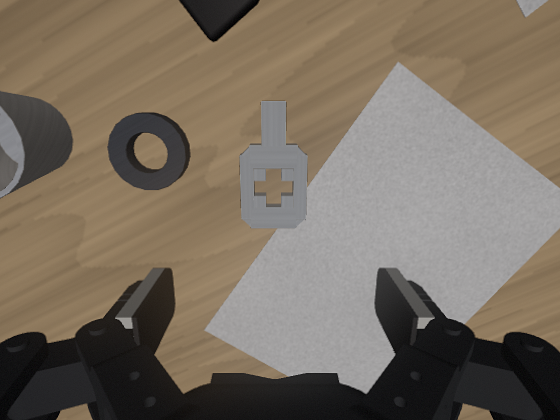

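The plain plate is at (273,188), tab up in the picture. The bearing edge (190,150) is outside the fingers' width. I'll narrow the fingers before going down.

{"api": "jog_arm", "payload": {"plan": [[0.06,-0.014,0.95,0,0.002,0,0.45],[0.06,-0.014,0.95,0,0.002,0,0.45],[0.06,-0.014,0.95,0,0.002,0,0.45],[0.06,-0.014,0.95,0,0.002,0,0.45],[0.06,-0.014,0.95,0,0.002,0,0.45],[0,0,0.6,0,0,0,0.45],[0,0,0.6,0,0,0,0.45],[0,0,0,0,0,0,0.45]]}}

```text
t: 16.6
tool_pos: [0.4623, 0.2515, -0.002]
tool_rot: [3.049, -0.742, 0.003]
contact_force: [0.1, -0.5, -0.5]
opening: 0.0619
grip_force: 0.0
```

```bash
python3 - <<'E'
from h import *
o=ctrl.get_obs(); print(o["tool_pos"],o["opening"],o["t"],o["contact_force"])
im,d=ctrl.get_image("wrist"); np.savez("w14.npz",im=im,d=d,p=o["tool_pos"],r=o["tool_rot"])
im,d,C=load("w14.npz"); P=cloud(d,C)*1000; M=R.from_rotvec(o["tool_rot"]).as_matrix(); L=(P/1000-o["tool_pos"])@M*1000
m=(P[...,2]>7)&(P[...,2]<20)&(abs(L[...,1])<29)&(abs(L[...,0])<85); q=P[m]; c,w,h,a=rect(q[:,:2]); print(c,w,h,a, rect(L[m][:,:2]))
go([.4609,.2522,-.036],Rt(-117.5),None)
E
```

```text
[ 0.46226246  0.25152136 -0.00202158] 0.06185221283403946 16.6 [ 0.07484399 -0.47967475 -0.47786954]
[475.75 244.42] 56.2 106.3 62.38 (array([15.27,  0.15]), 106.3, 56.2, 0.25)
rows 2 each [-0.051, 0.016, 0.875, 0.001, -0.002, 0.002]
```

{"api": "jog_arm", "payload": {"plan": [[-0.05,0,0.8,0,0,0,0.45],[-0.05,0,0.5,0,0,0,0.45],[0,0,0.4,0,0,0,0.4],[0,0,0,0,0,0,0.2],[0,0,0,0,0,0,0],[0,0,0,0,0,0,-1],[0,0,0,0,0,0,-1],[0,0,0,0,0,0,-1]]}}

```text
t: 17.45
tool_pos: [0.4614, 0.2531, -0.0347]
tool_rot: [3.05, -0.743, 0.006]
contact_force: [-1.2, 0.4, -1.9]
opening: 0.0538
grip_force: 73.7
```

{"api": "jog_arm", "payload": {"plan": [[0,0,0,0,0,0,-1],[0,0,-0.5,0,0,0,-1],[0,0,-1,0,0,0,-1],[0,0,-1,0,0,0,-1],[0,0,-1,0,0,0,-1],[0,0,-1,0,0,0,-1],[0,0,0,0,0,0,-1]]}}

```text
t: 18.15
tool_pos: [0.4641, 0.2545, 0.0597]
tool_rot: [-3.05, 0.742, -0.016]
contact_force: [0.5, 0.3, -2.9]
opening: 0.0538
grip_force: 74.3
```

```bash
python3 - <<'E'
from h import *
L,im,q=held("w15"); pc=[*hole(q),np.median(q[:,2])+6]; print(pc)
p,N=hubpose(pc,95); print(p); 
a=go([.47,.16,.25],Rt(-80)); b=go([.52,.03,.23],Rt(-40,15),None,a); go(p,N,None,b)
E
```

```text
t 18.15 pos [0.46406061 0.25452334 0.05965095] open 0.05384612456113357 F [ 0.5  0.3 -2.9] n 22687
top plane [ 4.30000e-03  1.50000e-03 -4.75879e+01] 19849
x ext -35.9446906106582 70.22268437686373 y -27.499541512058915 27.447180373688635 (array([17.15, -0.03]), 106.2, 54.9, 0.05)
hole x [-15.47450412  17.06070015] 0.7930980141179607 y [-17.11871019  15.77380543] -0.6724523805017659
[np.float64(0.7930980141179607), np.float64(-0.6724523805017659), np.float64(-41.5331135649156)]
[ 0.60144415 -0.02156989  0.17103991]
rows 10 each [0.128, 0.463, -0.962, 0.0, -0.001, -0.083]
rows 7 each [-0.112, 0.99, 0.254, -0.046, 0.017, -0.126]
rows 5 each [-0.037, 0.696, 0.9, -0.066, 0.039, -0.095]
```

{"api": "jog_arm", "payload": {"plan": [[0.13,0.46,-0.96,0,0,-0.083,-1],[0.13,0.46,-0.96,0,0,-0.083,-1],[0.13,0.46,-0.96,0,0,-0.083,-1],[0.13,0.46,-0.96,0,0,-0.083,-1],[0.13,0.46,-0.96,0,0,-0.083,-1],[0.13,0.46,-0.96,0,0,-0.083,-1],[0.13,0.46,-0.96,0,0,-0.083,-1],[0.13,0.46,-0.96,0,0,-0.083,-1]]}}

```text
t: 19.0
tool_pos: [0.4618, 0.1777, 0.2081]
tool_rot: [3.137, 0.073, 0.001]
contact_force: [0.4, -0.3, -3.1]
opening: 0.0541
grip_force: 74.7
```

{"api": "jog_arm", "payload": {"plan": [[0.13,0.46,-0.96,0,0,-0.083,-1],[0.13,0.46,-0.96,0,0,-0.083,-1],[-0.11,0.99,0.25,-0.046,0.017,-0.126,-1],[-0.11,0.99,0.25,-0.046,0.017,-0.126,-1],[-0.11,0.99,0.25,-0.046,0.017,-0.126,-1],[-0.11,0.99,0.25,-0.046,0.017,-0.126,-1],[-0.11,0.99,0.25,-0.046,0.017,-0.126,-1],[-0.11,0.99,0.25,-0.046,0.017,-0.126,-1]]}}

```text
t: 19.8
tool_pos: [0.5059, 0.0459, 0.227]
tool_rot: [2.711, 1.107, 0.142]
contact_force: [-0.0, 0.1, -2.1]
opening: 0.0537
grip_force: 74.7
```

```bash
python3 - <<'E'
from h import *
o=ctrl.get_obs(); print(o["q"])
p,N=hubpose([.5,-.6,-41.6],95); go(p,N)
E
```

```text
[ 0.04647475 -0.36368202  1.94540323 -0.1674264   1.39961802  0.85745448]
rows 5 each [-0.039, 0.921, 0.933, -0.072, 0.045, -0.12]
```

{"api": "jog_arm", "payload": {"plan": [[-0.04,0.92,0.93,-0.072,0.045,-0.12,-1],[-0.04,0.92,0.93,-0.072,0.045,-0.12,-1],[-0.04,0.92,0.93,-0.072,0.045,-0.12,-1],[-0.04,0.92,0.93,-0.072,0.045,-0.12,-1],[-0.04,0.92,0.93,-0.072,0.045,-0.12,-1],[0,0,0,0,0,0,-1],[0,0,0,0,0,0,-1]]}}

```text
t: 20.5
tool_pos: [0.6004, -0.0209, 0.1712]
tool_rot: [2.167, 1.598, 0.428]
contact_force: [-0.2, -0.8, -1.6]
opening: 0.0538
grip_force: 74.8
```

```bash
python3 - <<'E'
from h import *
chk("w16"); p,N=hubpose([.5,-.6,-41.6],66); go(p,N)
E
```

```text
t 20.5 pos [ 0.60044084 -0.02094918  0.17123792] open 0.05375253774348871 F [-0.2 -0.8 -1.6] n 23032
top plane [ 6.60000e-03  1.10000e-03 -4.75714e+01] 19896
x ext -36.213204146781145 70.34813531575008 y -27.463266398781244 27.498627327940312 (array([17.07,  0.03]), 106.6, 55.0, 0.03)
hole x [-15.06311562  17.28025032] 1.1085673472471687 y [-15.98323924  16.97773629] 0.49724852451299917
plate centre in hub [ 0.43  0.62 95.69]
rot err deg [-0.2   0.   -0.32]
tip 205 (array([ 0.31, -7.98]), 9.9, 14.1, 89.34)
F hub axes [-0.9  0.1 -2. ]
rows 2 each [-0.013, -0.009, 0.767, -0.001, -0.0, -0.003]
```

{"api": "jog_arm", "payload": {"plan": [[-0.01,-0.03,0.5,0,0,-0.004,-1],[-0.01,-0.03,0.5,0,0,-0.003,-1],[0,0,0.4,0,0,0,-1],[0,0,0,0,0,0,-1],[0,0,0,0,0,0,-1]]}}

```text
t: 21.05
tool_pos: [0.614, -0.0249, 0.148]
tool_rot: [2.158, 1.604, 0.43]
contact_force: [-0.2, 0.3, -3.1]
opening: 0.0536
grip_force: 74.8
```

```bash
python3 - <<'E'
from h import *
chk("w17")
E
```

```text
t 21.05 pos [ 0.61401256 -0.02486563  0.14801838] open 0.05360699118467501 F [-0.2  0.3 -3.1] n 24072
top plane [ 5.80000e-03  2.10000e-03 -4.75466e+01] 20092
x ext -36.13520122988201 70.35898425835708 y -27.48594470047432 27.490014066168097 (array([17.11,  0.  ]), 106.5, 55.0, 0.0)
hole x [-15.35900531  17.20203544] 0.9215150644390917 y [-15.9228699   16.95041026] 0.5137701806800328
plate centre in hub [ 0.92  0.58 68.52]
rot err deg [-0.   -0.05  0.1 ]
tip 829 (array([-0.18, -1.42]), 20.5, 19.4, 46.78)
F hub axes [-1.5  0.5 -2.4]
```

{"api": "jog_arm", "payload": {"plan": [[-0.03,-0.05,0.2,0,0,0,-1],[0,0,0.2,0,0,0,-1],[0,-0.02,0.2,0,0,0,-1],[0,0,0,0,0,0,-1],[0,0,0,0,0,0,-1]]}}

```text
t: 21.6
tool_pos: [0.6185, -0.0269, 0.1373]
tool_rot: [2.158, 1.604, 0.43]
contact_force: [0.0, 0.2, -2.3]
opening: 0.0541
grip_force: 74.8
```

```bash
python3 - <<'E'
from h import *
chk("w18")
E
```

```text
t 21.6 pos [ 0.6185003  -0.02693323  0.13730712] open 0.05406725958973039 F [ 0.   0.2 -2.3] n 24790
top plane [ 6.10000e-03  1.80000e-03 -4.75512e+01] 20059
x ext -36.207084313157836 70.34409217313573 y -27.477292642634136 27.498332440178086 (array([1.707e+01, 1.000e-02]), 106.5, 55.0, 0.03)
hole x [-15.28389351  17.1672766 ] 0.9416915456756101 y [-15.95744     16.91020371] 0.4763818509883473
plate centre in hub [-0.26 -0.08 56.79]
rot err deg [ 0.04 -0.06  0.09]
tip 1506 (array([-0.4 , -1.45]), 24.3, 25.2, 42.98)
F hub axes [-0.8  0.7 -2.4]
```

Centred within 0.3 mm with no contact force. Advancing to near home (26 mm more to z = 30).

{"api": "jog_arm", "payload": {"plan": [[0,0,0.2,0,0,0,-1],[0,0,0.2,0,0,0,-1],[0,0,0.2,0,0,0,-1],[0,0,0,0,0,0,-1]]}}

```text
t: 22.05
tool_pos: [0.624, -0.0287, 0.126]
tool_rot: [2.159, 1.604, 0.429]
contact_force: [-0.7, 0.5, -2.1]
opening: 0.0539
grip_force: 74.8
```

{"api": "jog_arm", "payload": {"plan": [[0,0,0.2,0,0,0,-1],[0,0,0.2,0,0,0,-1],[0,0,0.15,0,0,0,-1],[0,0,0.1,0,0,0,-1],[0,0,0,0,0,0,-1]]}}

```text
t: 22.55
tool_pos: [0.6304, -0.0306, 0.1154]
tool_rot: [2.158, 1.604, 0.43]
contact_force: [0.8, -0.3, -3.1]
opening: 0.0537
grip_force: 74.8
```

```bash
python3 - <<'E'
from h import *
o=ctrl.get_obs(); N=Rt(HUBYAW,30); B=np.c_[N[:,1],N[:,0],-N[:,2]]
print((B.T@(o["tool_pos"]-HUBO)*1000+[.5,.9,41.5]).round(2), (B.T@o["contact_force"]).round(1),o["t"])
E
```

```text
[-0.36 -0.1  31.61] [-0.8 -0.  -3.2] 22.55
```

{"api": "jog_arm", "payload": {"plan": [[0,0,0.08,0,0,0,-1],[0,0,0.08,0,0,0,-1],[0,0,0.06,0,0,0,-1],[0,0,0,0,0,0,-1]]}}

```text
t: 22.95
tool_pos: [0.6319, -0.0309, 0.1142]
tool_rot: [2.159, 1.605, 0.428]
contact_force: [-22.3, 3.1, 16.6]
opening: 0.0537
grip_force: 77.8
```

{"api": "jog_arm", "payload": {"plan": [[0,0,-0.1,0,0,0,-1],[0,0,0,0,0,0,0.6],[0,0,0,0,0,0,0.6],[0,0,0,0,0,0,0.6],[0,0,-0.4,0,0,0,0.6],[0,0,-1,0,0,0,0.8],[0,0,-1,0,0,0,1],[0,0,-1,0,0,0,1]]}}

```text
t: 23.75
tool_pos: [0.5987, -0.021, 0.1738]
tool_rot: [2.157, 1.603, 0.431]
contact_force: [0.0, -0.0, -0.8]
opening: 0.0852
grip_force: 0.0
```

{"api": "jog_arm", "payload": {"plan": [[0,0,-1,0,0,0,1],[0,0,-1,0,0,0,1],[0,0,-0.5,0,0,0,1],[0,0,0,0,0,0,1]]}}

```text
t: 24.15
tool_pos: [0.5758, -0.0138, 0.2186]
tool_rot: [2.155, 1.602, 0.435]
contact_force: [0.4, 0.4, -0.7]
opening: 0.0851
grip_force: 0.0
```

```bash
python3 - <<'E'
from h import *
face("w19",36,1); print(ctrl.get_obs()["contact_force"])
E
```

```text
t 24.15 face plane [1.0000e-03 2.0000e-03 3.6006e+01] rect [-1.82 16.35] 56.1 106.1 0.83 -> centre [-1.82 -0.65] ext [-29.8 -36.5  34. ] [26.5 69.5 38.1]
tip 622 (array([-0.17,  0.32]), 22.4, 22.4, 45.28)
[-0.77495682  0.60582292  0.06657065]
```

View pics/w19.png

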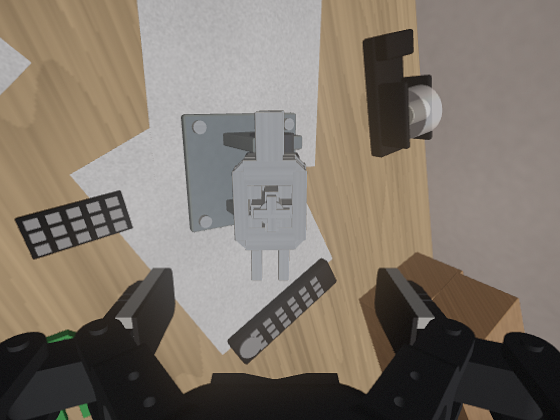

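The picture shows the plain plate on top at (270,205) with its square tab up (hub left), and the fork prongs below at (270,265) (hub right). The top face is at hub z 36.0 mm, so the stack is fully home and the fingers are clear.

```bash
python3 -c "
from station import ctrl
print(ctrl.finish_job())"
```

```text
the job is handed in; nothing more can be done
None
```

The forked plate (tab to the right) and then the square-tabbed plate (tab to the left) are both fully home on the hub and let go. I handed the job in at about 24 s; it gave no verdict, but by the camera both plates sat flat within 2 mm of centre, and I never touched the other things on the table.

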